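# Set the melter's mode selector with the flat screwdriver

## Task

In the chocolate workshop, take the flat screwdriver (square wooden handle) out of the tool stand and with its blade turn the larger of the two slotted brass selectors on the steel control box a quarter turn clockwise, to its stop. Leave the smaller selector as it is, and put the screwdriver back upright in the hole of the tool stand that it came from.

Things in the scene. Friction and masses are not known exactly. Their poses are not given: they have to be found in the camera images.
- driver: Flat screwdriver, 150 mm, 0.15-0.3 kg, upright in the stand. Origin: middle of the blade's lower edge; z up the tool, x along the blade's width. Blade 18 mm wide (x), 3.5 thick; 9 mm shank; round collar 50 mm across from z = 72 to 78, resting on the stand; square wooden handle 28 x 28 mm, sides along x and y, z = 78 to 150. The dipping fork beside it: slim round handle, top 156 mm above the table.
- tool_stand: Fixed metal stand 80 (x) x 240 (y) x 95 mm; origin: centre of its underside on the table. Its top plate (upper face z = 95) has two square holes 32 x 32 mm at y = +55 and -55, open below to a 6 mm base. The screwdriver starts in one, the dipping fork in the other, either way round. With its collar on the plate the blade's edge is 23 mm above the table.
- mode_slot (a point): Larger selector: brass disc 52 mm across, 14 high, on a fixed steel box 60 mm high. Point: on its axis at its top face (z = 74 mm), turning with it; x along the slot, z up. The slot runs right across, 11 mm deep: 17 mm wide at the top, narrowing to 7 at 6 mm down, then straight. The smaller selector, 30 mm across and 9 high, is 103 mm away on the same box.
- mode_dial (a joint): Angle of the larger selector in rad, growing clockwise seen from above: 0 to 0.1 at the start, stop at 1.62 (93 degrees). Light friction (0.05 N m), no spring: it stays where it is left. A blade in the slot has about 11 degrees of play either way, so the tool must turn a little more than the selector.
- small_dial (a joint): Angle of the smaller selector in rad, clockwise positive; 0 at the start, stops at -0.8 and 0.8. To be left as it is.
Not all that is in view belongs to the job. Leave any black or red look-alike of the driver alone.

How it is judged:
On the way, in this order (a step that is already met when the one before it is completed fails the run):
1. the screwdriver's blade is in the larger selector's slot while that is still near its first setting (z of driver in the frame of mode_slot below -0.004 m and horizontal distance between driver and mode_slot below 0.015 m and value of joint mode_dial below 0.6 rad), for 0.1 s.
2. with the blade still in its slot the larger selector has been turned clockwise to within 0.35 rad of the stop (z of driver in the frame of mode_slot below -0.002 m and horizontal distance between driver and mode_slot below 0.015 m and value of joint mode_dial above 1.27 rad), for 0.1 s.
At the end, for the whole second after the job is handed in: The larger selector stands past 1.27 rad (within 0.35 rad of its stop) and the screwdriver is at rest back in its own hole: within 30 mm of where it started, within 0.15 rad of upright, collar down on the plate (blade edge 18 to 28 mm above the stand's underside) (value of joint mode_dial above 1.27 rad and z of driver in the frame of tool_stand between 0.018 and 0.028 m and distance of driver from where it was at the start of the episode below 0.03 m and angle between driver's own z axis and vertical below 0.15 rad and linear speed of driver below 0.02 m/s); the robot touches nothing.
It fails at once if the smaller selector is turned by more than 0.25 rad (value of joint small_dial below -0.25 rad or value of joint small_dial above 0.25 rad).
It also fails if it takes over 51 s, if anything falls off the work surface, if the arm or the gripper's body presses on something with over 40 N, if the wrist force passes 120 N, or if a joint passes its speed limit or range.

## Robot

A 6-joint arm with a two-finger parallel gripper is mounted at the origin on the work surface. World frame = base frame: x ahead of the robot, y to its left, z up, the work surface at z = 0. Lengths are in m, angles in rad, forces in N, time in s.
With the tool pointing down it reaches from about 0.25 to 0.775 m from the base axis. Payload 4 kg.
Tool frame: the origin (TCP) lies on the centre line of the jaws, within the pads' length; the fingertips stand 25 mm ahead of it and the grasp point (between the pads) lies 6 mm ahead of it; z points along the fingers, y is the line along which they close (so a half turn about z gives the same grasp; the last joint's range is limited). The gripper opens to 94 mm and grips with 3 to 60 N. Pads are 16 mm wide; open, the fingers measure 119 mm over their backs; the gripper's body (75 mm by 177 mm) begins 78 mm behind the grasp point.
Start: joints at [1.034, 0.087, 1.371, -0, 1.684, -0.103], TCP at [0.231, 0.499, 0.231] pointing down, gripper open.
Joint ranges: [-3.1, 3.1], [-0.76, 2.03], [0.27, 2.55], [-1.08, 4.22], [0.17, 2.65], [-2.57, 2.57]. Speed limits (rad/s): [2.79, 2.79, 3.14, 3.14, 3.14, 3.14].

## Interface

Orientations are given as [roll, pitch, yaw] about the fixed x, y, z axes, in that order (R = Rz(yaw) Ry(pitch) Rx(roll)).
In Python, from bench import sensors, optics, ticket gives the robot as it stands.
- The arm moves only by the tool send_rows, never from a script. Its argument "rows" is a list of rows, each a list of 6 numbers: the shift along the world's x, y, z in mm, then the turn, a rotation vector about the world's x, y, z in rad. In form: [[x, y, z, wx, wy, wz], ...]. A call has 1 to 8 rows; each row shifts and turns the commanded pose from where the row before left it; what a row does not reach is not made up. A row lasts 1/12 s, in which the tool goes at most 41.7 mm and 7.16 degrees, less where a joint would pass 70% of its speed; a pose out of reach is approached as far as the arm can. A call is refused whole if a number of a shift passes 41.7 or a number of a turn 0.125, either way. A call with a gripper value outside its range is refused whole. "grip" is the finger opening in mm, from 0 to 94, set as the call begins (left out, the last holds). The fingers move at their own pace and stop on an object; the grip force is fixed at half the most. Time passes only in rows, so rows that do not move let the fingers close. It gives the time, the measured TCP pose, the force, the opening and the grip force at its end, in the units of the state.
- sensors.get_obs(): the state, without advancing time (a new reading comes with each control period).
- optics.snapshot(name): name is "scene" or "top" or "wrist"; returns the picture (384x512x3 uint8, red, green, blue); there is no depth.
- optics.camera_model(name): a dict with "vertical_fov" (degrees; the focal length in pixels is half the picture's height over the tangent of half this angle, whatever the lens; pixels are square), "cx", "cy" (the principal point, pixels), "R" (3x3) and "t" (3): a world point X has camera coordinates R X + t. Camera axes: x right, y down, z forward; pixel columns grow to the right and rows downward; lengths in m; the calibration is good to about 2 mm. A picture is of the moment at which its call begins: read the wrist's pose just before it. camera_model takes no time and is no camera call; for the wrist camera it gives the pose at the moment of the call.
- ticket.close_job(): hands the job in; it is judged then, once.
The state is a dict: "time": time; "joint_positions": joint angles; "qvel": joint speeds; "joint_torque": joint torques, N m; "tool_pos": TCP position; "ee_rot": TCP orientation; "wrist_force": force on the tool from outside, world axes, zero at the start; "wrist_torque": the same for the moment, N m; "width": finger opening in m; "finger_force": force on a finger pad.
Only numpy, scipy, OpenCV 4.12 (cv2) and the standard library are available. Lean on these libraries where they do the work, as an engineer would, in place of code of your own. Each camera call takes 0.05 s, during which the arm holds its last target. There are 200 camera calls.

## Working session

There is one attempt and no reset: what is moved stays moved. The work goes in short steps, Python scripts to look and compute and a tool call to move; the robot and the scene stay as the last step left them, time stands still between calls to the robot, and variables do not carry over. Pictures are saved under pics/ and viewed, at most 10 in all, crops included, and the job is handed in when it is done.

Besides the shell and the picture viewer there is one more tool, called after ">>>" by a JSON object that holds its "method" and its "body". send_rows: Moves the arm, as the interface text tells. Its arguments: {"type":"object","properties":{"rows":{"type":"array"},"grip":{"type":"number"}},"required":["rows"]}

```bash
mkdir -p pics
cat > h.py <<'E'
import numpy as np, cv2
from bench import sensors, optics, ticket
def snap(n,f=None):
    m=optics.camera_model(n); im=optics.snapshot(n)
    if f: cv2.imwrite('pics/'+f,cv2.cvtColor(im,cv2.COLOR_RGB2BGR))
    return im,m
def ray(m,u,v):
    f=192/np.tan(np.radians(m['vertical_fov'])/2); R=np.array(m['R']);t=np.array(m['t'])
    return -R.T@t, R.T@np.array([(u-m['cx'])/f,(v-m['cy'])/f,1])
def onz(m,u,v,z):
    c,d=ray(m,u,v); return c+d*(z-c[2])/d[2]
def proj(m,X):
    f=192/np.tan(np.radians(m['vertical_fov'])/2); p=np.array(m['R'])@np.array(X)+np.array(m['t'])
    return p[:2]/p[2]*f+[m['cx'],m['cy']]
E
python3 - <<'E'
from h import *
a,m=snap('top','top.png');b,m2=snap('scene','scene.png')
print({k:np.round(v,3).tolist() for k,v in m.items()},{k:np.round(v,3).tolist() for k,v in m2.items()})
print(sensors.get_obs())
E
```

```text
{'vertical_fov': 47.603, 'cx': 257.272, 'cy': 196.291, 'R': [[0.085, -0.996, 0.002], [-0.969, -0.083, -0.232], [0.231, 0.018, -0.973]], 't': [-0.041, 0.537, 0.893]} {'vertical_fov': 42.952, 'cx': 253.75, 'cy': 194.652, 'R': [[-0.161, 0.987, -0.006], [0.684, 0.107, -0.722], [-0.712, -0.12, -0.692]], 't': [0.094, -0.303, 1.471]}
{'time': 0.1, 'joint_positions': array([ 1.03393147e+00,  8.78691466e-02,  1.37204884e+00, -7.85627657e-06,
        1.68358333e+00, -1.03080846e-01]), 'qvel': array([-9.28292273e-04, -1.06643027e-03, -4.48124563e-03, -3.05756732e-04,
       -4.35380629e-05, -1.05624052e-04]), 'joint_torque': array([ 2.84660717e-03, -3.41252267e+01, -3.03301120e+01,  7.20658712e-02,
        3.04095203e-02, -1.07185326e-04]), 'tool_pos': array([0.23094824, 0.49869554, 0.22945523]), 'ee_rot': array([-3.13969332e+00, -1.88631661e-04,  2.70780758e+00]), 'wrist_force': array([ 0.06528071, -0.03022982,  0.33448015]), 'wrist_torque': array([-0.00737969, -0.03853415,  0.05085799]), 'finger_force': 0.0, 'width': 0.09411593753480303}
```

View pics/top.png

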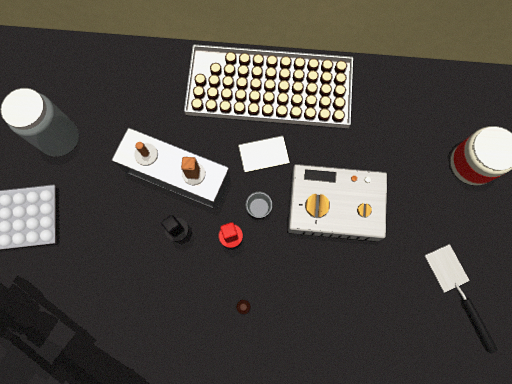

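View pics/scene.png

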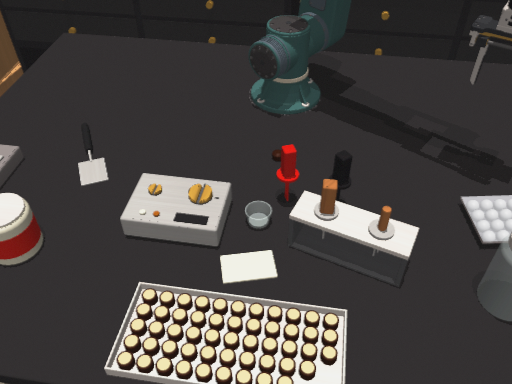

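Top view: the candidates are the brown square handle in the stand at (190,167), the slim round fork handle at (143,150), a black look-alike at (175,228) and a red one at (230,235). I choose (190,167). The larger selector is at (317,206) and the smaller at (365,210). Next I check the choice in a close crop.

Run:
```python
from h import *
im=cv2.imread('pics/top.png')
A=cv2.resize(im[120:215,105:240],None,fx=5.5,fy=5.5,interpolation=cv2.INTER_CUBIC)[:,:]
B=cv2.resize(im[160:245,285:395],None,fx=3.3,fy=3.3,interpolation=cv2.INTER_CUBIC)
A=cv2.resize(im[120:212,108:238],None,fx=3.3,fy=3.3,interpolation=cv2.INTER_CUBIC)
h=min(len(A),len(B));cv2.imwrite('pics/crop.png',np.hstack([A[:h],B[:h]]))
print(A.shape,B.shape)
m=optics.camera_model('top');m2=optics.camera_model('scene');im2=cv2.imread('pics/scene.png')
def blobs(img,lo,hi,roi,mm,z,name):
    x0,y0,x1,y1=roi
    k=cv2.inRange(cv2.cvtColor(img,cv2.COLOR_BGR2HSV)[y0:y1,x0:x1],lo,hi)
    n,l,s,c=cv2.connectedComponentsWithStats(k)
    for i in range(1,n):
        if s[i][4]>25: print(name,c[i]+[x0,y0],s[i][4],np.round(onz(mm,*(c[i]+[x0,y0]),z),4), np.round(cv2.minAreaRect(np.argwhere(l==i)[:,::-1].astype(np.float32))[1:],1) if 0 else '')
blobs(im,(10,150,80),(30,255,255),(295,180,390,230),m,.074,'dial')
blobs(im2,(10,150,80),(30,255,255),(120,170,240,215),m2,.074,'dial2')
# stand plate
k=cv2.inRange(im[120:215,100:240],(170,170,170),(255,255,255))
p=cv2.findNonZero(k);r=cv2.minAreaRect(p);c=cv2.boxPoints(r)+[100,120]
W=np.array([onz(m,*q,.095) for q in c]);print(W.round(4),W.mean(0))
for i in range(4):print(np.linalg.norm(W[i]-W[i-1]),np.arctan2(*(W[i]-W[i-1])[1::-1]))
```

```text
(304, 429, 3) (280, 363, 3)
dial [310.93251534 204.57055215] 163 [ 0.528 -0.112  0.074] 
dial [322.86857143 205.42285714] 175 [ 0.5283 -0.1378  0.074 ] 
dial [360.48979592 209.24489796] 49 [ 0.5269 -0.2191  0.074 ] 
dial [367.56 209.7 ] 50 [ 0.5272 -0.2343  0.074 ] 
dial2 [151.58974359 187.8974359 ] 39 [ 0.5364 -0.2335  0.074 ] 
dial2 [158.05128205 189.41025641] 39 [ 0.5389 -0.2181  0.074 ] 
dial2 [194.40268456 192.32885906] 149 [ 0.5356 -0.1376  0.074 ] 
dial2 [205.91851852 194.37777778] 135 [ 0.538  -0.1115  0.074 ] 
[[0.5853 0.3253 0.095 ]
 [0.7222 0.2953 0.095 ]
 [0.6424 0.0536 0.095 ]
 [0.5111 0.0904 0.095 ]] [0.61525963 0.191146   0.095     ]
0.24630508552423885 1.2647978556433002
0.14017158547247044 -0.21513963734417252
0.2545756518811742 -1.8896903021136155
0.13638384825118646 2.868367209821949
```

View pics/crop.png

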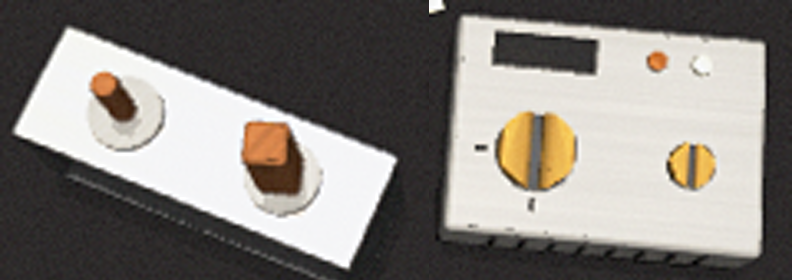

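The crop confirms the square wooden handle is at about (189,163) and the round fork handle at (141,146). The larger disc is the left one, with its slot close to image-vertical. The blade's direction is still open, so I zoom the scene view and triangulate.

Run:
```python
from h import *
im=cv2.imread('pics/top.png');im2=cv2.imread('pics/scene.png')
m=optics.camera_model('top');m2=optics.camera_model('scene')
print(onz(m,189.2,163.3,.173), onz(m2,330,183,.173))
k=cv2.inRange(im[120:215,100:240],(225,225,225),(255,255,255))
r=cv2.minAreaRect(cv2.findNonZero(k));W=np.array([onz(m,*q,.095) for q in cv2.boxPoints(r)+[100,120]]);print(W.round(4),W.mean(0))
for i in range(4):print(np.linalg.norm(W[i]-W[i-1]),np.arctan2(*(W[i]-W[i-1])[1::-1]))
A=cv2.resize(im2[170:275,280:425],None,fx=5.5,fy=5.5,interpolation=cv2.INTER_CUBIC)
cv2.imwrite('pics/crop2.png',cv2.convertScaleAbs(A,alpha=1.5,beta=20))
```

```text
[0.56800248 0.14286221 0.173     ] [0.57084143 0.14545037 0.173     ]
[[0.5851 0.3244 0.095 ]
 [0.7219 0.2946 0.095 ]
 [0.6424 0.0536 0.095 ]
 [0.5112 0.0903 0.095 ]] [0.61514559 0.19073218 0.095     ]
0.24551723202227133 1.2652391109084689
0.14000266178563642 -0.21487807365250103
0.25375242251332386 -1.8892205984537531
0.13623564587354733 2.8688061866984125
```

View pics/crop2.png

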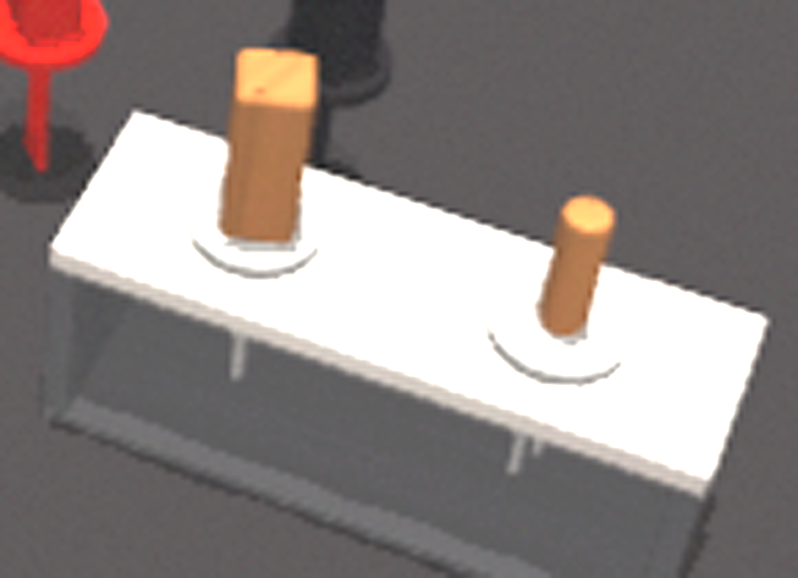

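>>> {"method": "send_rows", "body": {"rows": [[28,-34,9,0,0,0],[28,-34,9,0,0,0],[28,-34,9,0,0,0],[28,-34,9,0,0,0],[28,-34,9,0,0,0],[28,-34,9,0,0,0],[28,-34,9,0,0,0],[28,-34,9,0,0,0]], "grip": 94}}

```text
time: 0.77
tool_pos: [0.4395, 0.2451, 0.2973]
ee_rot: [-3.141, -0.0, 2.708]
wrist_force: [-0.0, 0.9, -0.2]
width: 0.0941
finger_force: 0.0
```

The blade shows at crop (237,355) as a strip about 4 mm wide. It is therefore seen edge-on, and the blade's width runs roughly along world x, the same way as the slot. I bring the gripper over the driver with yaw near pi, which leaves joint 6 room for a clockwise turn.

>>> {"method": "send_rows", "body": {"rows": [[28,-25,4,0,0,0.108],[28,-25,4,0,0,0.108],[28,-25,4,0,0,0.108],[28,-25,4,0,0,0.108],[0,0,0,0,0,0],[0,0,0,0,0,0],[0,0,0,0,0,0]]}}

```text
time: 1.35
tool_pos: [0.5504, 0.1472, 0.3125]
ee_rot: [3.141, -0.002, 3.139]
wrist_force: [-0.3, -0.5, -0.2]
width: 0.0942
finger_force: 0.0
```

Run:
```python
from h import *
o=sensors.get_obs();print(o['tool_pos'],o['ee_rot'],o['joint_positions'])
im,m=snap('wrist','w1.png')
np.save('w1.npy',m,allow_pickle=True)
print(proj(m,[.5695,.144,.173]),proj(m,[.5695,.144,.101]),proj(m,[.53,-.125,.074]),{k:np.round(v,3).tolist() for k,v in m.items()})
```

```text
[0.5503738  0.14719385 0.31251416] [ 3.14119273e+00 -1.83848558e-03  3.13863238e+00] [ 1.61416255e-01  1.32256327e-01  1.16026081e+00  7.23556988e-04
  1.85082371e+00 -1.40622006e+00]
[253.26753331 213.85239447] [253.95424252 197.34346908] [ 42.00190882 162.67338109] {'vertical_fov': 63.541, 'cx': 257.131, 'cy': 197.208, 'R': [[0.002, 1.0, 0.001], [0.974, -0.002, 0.226], [0.226, 0.0, -0.974]], 't': [-0.149, -0.577, 0.346]}
```

View pics/w1.png

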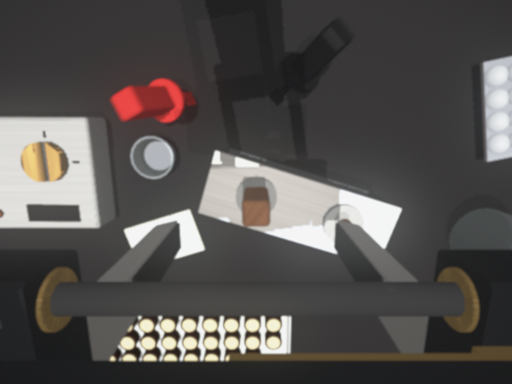

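Wrist view: the handle is at (256,207), the collar above it, the fork's plate at (343,220) and the larger dial at (43,161). Now to measure them.

Run:
```python
from h import *
im=cv2.imread('pics/w1.png');m=np.load('w1.npy',allow_pickle=True).item()
A=cv2.resize(im[165:245,200:310],None,fx=3.6,fy=3.6,interpolation=cv2.INTER_CUBIC)
B=cv2.resize(im[125:205,0:110],None,fx=3.6,fy=3.6,interpolation=cv2.INTER_CUBIC)
cv2.imwrite('pics/crop3.png',cv2.convertScaleAbs(np.hstack([A,B]),alpha=1.4))
hsv=cv2.cvtColor(im,cv2.COLOR_BGR2HSV)
k=cv2.inRange(hsv[165:245,200:310],(0,100,30),(25,255,255))
n,l,s,c=cv2.connectedComponentsWithStats(k)
for i in range(1,n):
    if s[i][4]>30: print('handle',s[i]+[200,165,0,0,0])
k=cv2.inRange(hsv[125:205,10:80],(10,120,80),(30,255,255))
n,l,s,c=cv2.connectedComponentsWithStats(k)
P=[]
for i in range(1,n):
    if s[i][4]>60: P.append(onz(m,*(c[i]+[10,125]),.074)); print('dial',c[i]+[10,125],s[i][4],P[-1])
d=P[1]-P[0];print('centre',(P[0]+P[1])/2,'perp ang',np.arctan2(d[1],d[0])-np.pi/2)
r=cv2.minAreaRect(cv2.findNonZero(k))
print(onz(m,r[0][0]+10,r[0][1]+125,.074),r)
```

```text
handle [244 201  24  24 549]
dial [ 35.9787234  159.10638298] 94 [ 0.52546778 -0.13190213  0.074     ]
dial [ 52.72619048 160.5       ] 252 [ 0.5272758  -0.11098255  0.074     ]
centre [ 0.52637179 -0.12144234  0.074     ] perp ang -0.08621256092125784
[ 0.52851063 -0.12539973  0.074     ] ((31.5, 36.5), (35.0, 37.0), 90.0)
```

View pics/crop3.png

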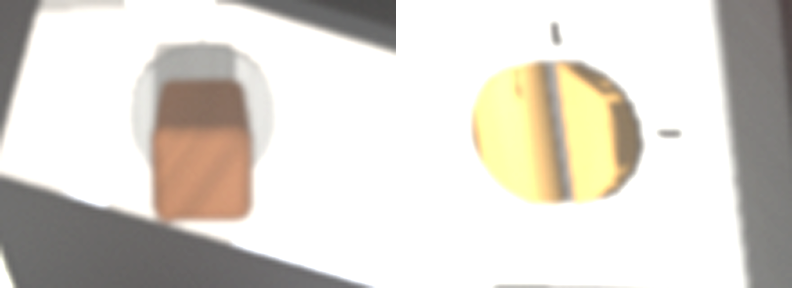

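The top face of the handle is centred at about (256.4,213) and square to the axes, which puts it near (0.5687, 0.147). The slot runs nearly along x. Descend and grip.

>>> {"method": "send_rows", "body": {"rows": [[18,0,-6,0,0,0.003],[0,0,-30,0,0,0],[0,0,-35,0,0,0],[0,0,-35,0,0,0],[0,0,-30,0,0,0],[0,0,-20,0,0,0],[0,0,-10,0,0,0],[0,0,0,0,0,0]]}}

```text
time: 2.07
tool_pos: [0.5663, 0.148, 0.1444]
ee_rot: [-3.141, -0.006, -3.139]
wrist_force: [0.2, -0.0, -0.1]
width: 0.094
finger_force: 0.0
```

>>> {"method": "send_rows", "body": {"rows": [[0,0,0,0,0,0],[0,0,0,0,0,0],[0,0,0,0,0,0],[0,0,0,0,0,0],[0,0,0,0,0,0],[0,0,0,0,0,0],[0,0,0,0,0,0]], "grip": 0}}

```text
time: 2.65
tool_pos: [0.569, 0.1469, 0.1476]
ee_rot: [3.141, 0.001, -3.141]
wrist_force: [-0.4, -0.3, 0.4]
width: 0.0506
finger_force: 0.0
```

>>> {"method": "send_rows", "body": {"rows": [[0,0,0,0,0,0],[0,0,0,0,0,0],[0,0,0,0,0,0],[0,0,0,0,0,0],[0,0,0,0,0,0],[0,0,0,0,0,0],[0,0,0,0,0,0]]}}

```text
time: 3.23
tool_pos: [0.5687, 0.1467, 0.1471]
ee_rot: [-3.141, -0.0, -3.141]
wrist_force: [0.3, -1.5, 1.1]
width: 0.0278
finger_force: 30.0
```

Gripped at 27.8 mm, matching the handle. Lift and carry.

>>> {"method": "send_rows", "body": {"rows": [[0,0,15,0,0,0],[0,0,30,0,0,0],[0,0,35,0,0,0],[0,0,35,0,0,0],[0,0,30,0,0,0],[0,-15,0,0,0,0],[-2,-25,0,0,0,0],[-5,-30,0,0,0,0]]}}

```text
time: 3.9
tool_pos: [0.5621, 0.0777, 0.2921]
ee_rot: [3.14, 0.0, -3.137]
wrist_force: [0.2, -0.9, -2.6]
width: 0.0279
finger_force: 30.0
```

>>> {"method": "send_rows", "body": {"rows": [[-5,-35,0,0,0,0],[-5,-35,0,0,0,0],[-5,-35,0,0,0,0],[-5,-35,0,0,0,0],[-5,-32,0,0,0,0],[-3,-20,0,0,0,0],[-2,-10,0,0,0,0],[0,0,0,0,0,0]]}}

```text
time: 4.57
tool_pos: [0.5313, -0.1266, 0.2914]
ee_rot: [3.141, -0.001, 3.14]
wrist_force: [0.6, 0.8, -2.3]
width: 0.0279
finger_force: 30.0
```

Run:
```python
from h import *
o=sensors.get_obs();print(o['tool_pos'],o['ee_rot'],o['width'])
im,m=snap('wrist','w2.png');t,mt=snap('top');s,ms=snap('scene')
np.save('w2.npy',m,allow_pickle=True)
A=t[130:260,250:400];B=s[90:230,120:280]
f=lambda a:cv2.resize(a[:,:,::-1],(400,int(a.shape[0]*400/a.shape[1])),interpolation=cv2.INTER_CUBIC)
A,B=f(A),f(B);h=min(len(A),len(B))
C=cv2.resize(im[:,:,::-1],(330,247))
out=np.zeros((h+247,800,3),np.uint8);out[:h,:400]=A[:h];out[:h,400:]=B[:h];out[h:,:330]=C
cv2.imwrite('pics/mix.png',out); print(h)
```

```text
[ 0.53128936 -0.12664945  0.29136436] [ 3.14103819e+00 -1.46563513e-03  3.13971363e+00] 0.027940266203005402
346
```

View pics/mix.png

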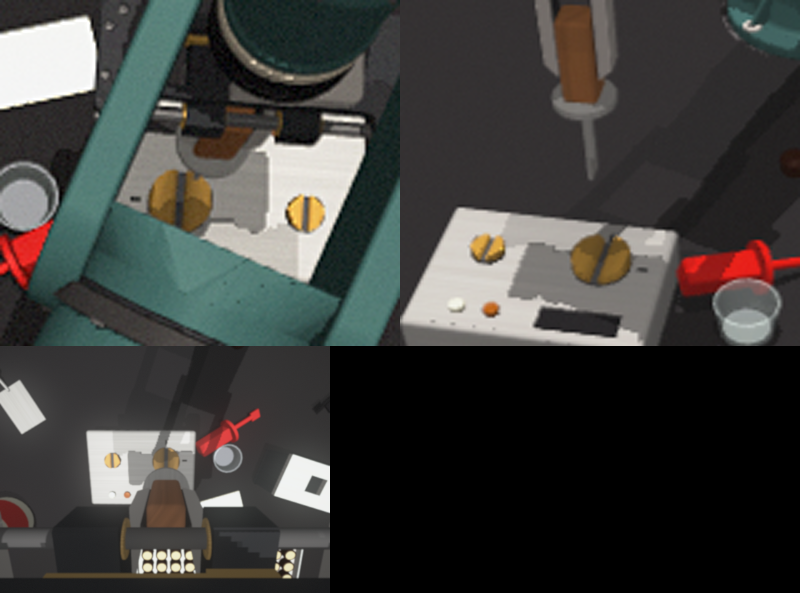

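The mix shows the driver held upright over the larger dial, with its tip at about scene (197,161). The dial's slot is at scene (200.4,193.6) and top (318,205.8). The red look-alike now lies beside the box, clear of the dials. Triangulate the dial and check the tip.

Run:
```python
from h import *
mt=optics.camera_model('top');ms=optics.camera_model('scene')
print('pred tip',proj(ms,[.5313,-.1266,.1673]))
print('slot top z', onz(mt,317.9,205.75,.074),onz(ms,200.4,193.6,.074))
# slot direction from scene crop & top (first pictures): fit dark slot pixels
for n,mm,(x0,y0,x1,y1) in (('top',mt,(306,192,330,220)),('scene',ms,(188,182,214,206))):
    im=cv2.imread(f'pics/{n}.png');hsv=cv2.cvtColor(im,cv2.COLOR_BGR2HSV)[y0:y1,x0:x1]
    br=cv2.inRange(hsv,(10,120,60),(30,255,255))
    hull=np.zeros_like(br);cv2.fillConvexPoly(hull,cv2.convexHull(cv2.findNonZero(br)),255)
    sl=cv2.bitwise_and(cv2.erode(hull,np.ones((3,3))),255-br)
    n_,l,s,c=cv2.connectedComponentsWithStats(sl);i=1+np.argmax(s[1:,4])
    p=np.argwhere(l==i)[:,::-1]+[x0,y0]
    W=np.array([onz(mm,*q,.068)[:2] for q in p]);cc=W.mean(0);u,S,v=np.linalg.svd(W-cc);d=v[0]*np.sign(v[0,0])
    h=cv2.minEnclosingCircle(cv2.findNonZero(br))
    print(n,len(p),cc,np.arctan2(d[1],d[0]))
```

```text
pred tip [196.04416845 158.15789807]
slot top z [ 0.52669449 -0.12710723  0.074     ] [ 0.53749915 -0.12381278  0.074     ]
top 66 [ 0.52949543 -0.12536241] -0.02221411744545217
scene 48 [ 0.528883   -0.12649357] 0.00912408470771891
```

>>> {"method": "send_rows", "body": {"rows": [[0,1,-20,0,0,-0.02],[0,0,-30,0,0,0],[0,0,-22,0,0,0],[0,0,-10,0,0,0],[0,0,-6,0,0,0],[0,0,-5,0,0,0],[0,0,-4,0,0,0],[0,0,0,0,0,0]]}}

```text
time: 5.38
tool_pos: [0.5322, -0.1238, 0.1957]
ee_rot: [-3.141, 0.001, 3.123]
wrist_force: [0.3, 0.2, -2.6]
width: 0.0279
finger_force: 30.0
```

>>> {"method": "send_rows", "body": {"rows": [[0,0,-3,0,0,0],[0,0,-2,0,0,0],[0,0,0,0,0,0]]}}

```text
time: 5.63
tool_pos: [0.5323, -0.1248, 0.191]
ee_rot: [-3.14, 0.002, 3.122]
wrist_force: [-0.5, -1.2, -2.1]
width: 0.0274
finger_force: 30.0
```

The blade edge is 7 mm down with no upward force, so it is in the slot. Turning clockwise.

>>> {"method": "send_rows", "body": {"rows": [[0,0,-1,0,0,-0.06],[0,0,0,0,0,-0.1],[0,0,0,0,0,-0.1],[0,0,0,0,0,-0.1],[0,0,0,0,0,-0.1],[0,0,0,0,0,-0.1],[0,0,0,0,0,-0.1],[0,0,0,0,0,-0.1]]}}

```text
time: 6.3
tool_pos: [0.5317, -0.1263, 0.1899]
ee_rot: [-3.138, 0.004, 2.357]
wrist_force: [-0.3, -4.7, -2.2]
width: 0.0281
finger_force: 30.0
```

>>> {"method": "send_rows", "body": {"rows": [[0,0,0,0,0,-0.1],[0,0,0,0,0,-0.1],[0,0,0,0,0,-0.1],[0,0,0,0,0,-0.1],[0,0,0,0,0,-0.1],[0,0,0,0,0,-0.1],[0,0,0,0,0,-0.1],[0,0,0,0,0,0]]}}

```text
time: 6.97
tool_pos: [0.5312, -0.1266, 0.1899]
ee_rot: [-3.14, 0.005, 1.658]
wrist_force: [-1.2, -4.1, -0.5]
width: 0.0278
finger_force: 30.0
```

Run:
```python
from h import *
o=sensors.get_obs();print(*[(k,np.round(o[k],3)) for k in('tool_pos','ee_rot','wrist_force','wrist_torque','joint_positions')])
```

```text
('tool_pos', array([ 0.531, -0.127,  0.19 ])) ('ee_rot', array([-3.14 ,  0.005,  1.658])) ('wrist_force', array([-1.175, -4.063, -0.461])) ('wrist_torque', array([-1.448,  0.639, -0.008])) ('joint_positions', array([-0.335,  0.09 ,  1.448, -0.005,  1.603, -0.422]))
```

>>> {"method": "send_rows", "body": {"rows": [[0,0,0,0,0,-0.1],[0,0,0,0,0,-0.1],[0,0,0,0,0,-0.08],[0,0,0,0,0,0],[0,0,0,0,0,0]]}}

```text
time: 7.38
tool_pos: [0.5311, -0.1254, 0.1896]
ee_rot: [-3.141, 0.003, 1.384]
wrist_force: [-2.7, -3.8, -0.4]
width: 0.0281
finger_force: 30.0
```

Run:
```python
from h import *
o=sensors.get_obs();print(*[(k,np.round(o[k],3)) for k in('tool_pos','ee_rot','wrist_force','wrist_torque','width')])
s,m=snap('scene');t,_=snap('top')
f=lambda a:cv2.resize(a[:,:,::-1],(400,int(a.shape[0]*400/a.shape[1])),interpolation=cv2.INTER_CUBIC)
cv2.imwrite('pics/turn.png',np.hstack([f(s[100:230,130:290]),f(t[140:270,250:410])]))
```

```text
('tool_pos', array([ 0.531, -0.125,  0.19 ])) ('ee_rot', array([-3.141e+00,  3.000e-03,  1.384e+00])) ('wrist_force', array([-2.742, -3.787, -0.394])) ('wrist_torque', array([-1.32 ,  0.9  ,  0.045])) ('width', np.float64(0.028))
```

View pics/turn.png

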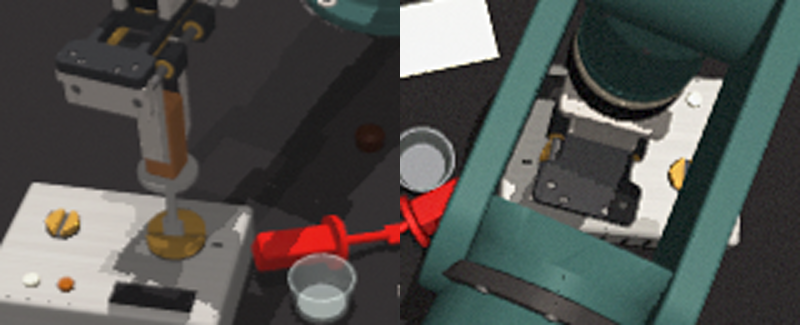

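The blade stands in the slot, which has turned crosswise at left crop (176,235). The smaller dial is unchanged. Lift straight up, then carry and turn back.

>>> {"method": "send_rows", "body": {"rows": [[0,0,8,0,0,0.04],[0,0,10,0,0,0],[0,0,25,0,0,0],[0,0,30,0,0,0],[0,0,30,0,0,0],[0,0,0,0,0,0.1],[0,0,0,0,0,0.12],[0,0,0,0,0,0.12]]}}

```text
time: 8.15
tool_pos: [0.5329, -0.1228, 0.294]
ee_rot: [3.137, -0.001, 1.77]
wrist_force: [-0.1, 0.6, -2.9]
width: 0.028
finger_force: 30.0
```

>>> {"method": "send_rows", "body": {"rows": [[2,20,0,0,0,0.12],[5,30,0,0,0,0.12],[5,30,0,0,0,0.12],[5,30,0,0,0,0.12],[5,30,0,0,0,0.12],[5,30,0,0,0,0.12],[5,30,0,0,0,0.12],[5,30,0,0,0,0.12]]}}

```text
time: 8.82
tool_pos: [0.569, 0.109, 0.293]
ee_rot: [3.138, -0.0, 2.73]
wrist_force: [0.7, -0.0, -2.8]
width: 0.0277
finger_force: 30.0
```

Run:
```python
from h import *
t,m=snap('top');s,m2=snap('scene')
f=lambda a:cv2.resize(a[:,:,::-1],(400,int(a.shape[0]*400/a.shape[1])),interpolation=cv2.INTER_CUBIC)
cv2.imwrite('pics/after.png',np.hstack([f(s[100:280,130:430])[:240],f(t[120:300,130:430])[:240]]))
o=sensors.get_obs();print(*[(k,np.round(o[k],4)) for k in('tool_pos','ee_rot','wrist_force','width')])
```

```text
('tool_pos', array([0.569 , 0.1117, 0.2923])) ('ee_rot', array([ 3.1366e+00, -1.6000e-03,  2.7319e+00])) ('wrist_force', array([-0.0814, -1.2797, -3.4634])) ('width', np.float64(0.0279))
```

View pics/after.png

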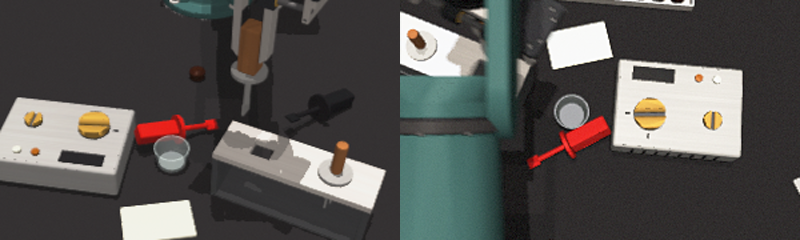

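The larger dial's slot is now crosswise at right crop (650,113), and the smaller dial is unchanged at (713,120). The empty hole is at left crop (263,152). The free-standing black and red tools have fallen over and lie clear. Next, finish the turn and move over the hole.

>>> {"method": "send_rows", "body": {"rows": [[0,20,0,0,0,0.11],[0,10,0,0,0,0.11],[0,5,0,0,0,0.1],[0,0,0,0,0,0.09],[0,0,0,0,0,0],[0,0,0,0,0,0],[0,0,0,0,0,0]]}}

```text
time: 9.5
tool_pos: [0.5689, 0.1409, 0.2925]
ee_rot: [3.141, 0.0, 3.13]
wrist_force: [0.3, -0.2, -2.7]
width: 0.028
finger_force: 30.0
```

Run:
```python
from h import *
m2=optics.camera_model('scene');print(onz(m2,327.3,214,.095))
o=sensors.get_obs();print(*[(k,np.round(o[k],4)) for k in('tool_pos','ee_rot','wrist_force','width')])
```

```text
[0.57700522 0.14830202 0.095     ]
('tool_pos', array([0.5689, 0.1409, 0.2925])) ('ee_rot', array([3.1407e+00, 4.0000e-04, 3.1302e+00])) ('wrist_force', array([ 0.3126, -0.2044, -2.7043])) ('width', np.float64(0.028))
```

>>> {"method": "send_rows", "body": {"rows": [[0,6,-10,0,0,0.01],[0,0,-20,0,0,0],[0,0,-25,0,0,0],[0,0,-25,0,0,0],[0,0,-25,0,0,0],[0,0,-20,0,0,0],[0,0,-12,0,0,0],[0,0,-5,0,0,0]]}}

```text
time: 10.17
tool_pos: [0.5671, 0.1469, 0.1472]
ee_rot: [-3.141, -0.005, -3.141]
wrist_force: [-5.0, -0.3, 9.4]
width: 0.0277
finger_force: 30.0
```

>>> {"method": "send_rows", "body": {"rows": [[0,0,-2,0,0,0],[0,0,0,0,0,0],[0,0,0,0,0,0]]}}

```text
time: 10.42
tool_pos: [0.5697, 0.1471, 0.1497]
ee_rot: [3.141, 0.003, -3.141]
wrist_force: [1.1, -0.2, -3.4]
width: 0.0279
finger_force: 30.0
```

>>> {"method": "send_rows", "body": {"rows": [[0,0,-2,0,0,0],[0,0,0,0,0,0],[0,0,0,0,0,0]]}}

```text
time: 10.67
tool_pos: [0.5697, 0.1471, 0.1475]
ee_rot: [3.141, 0.003, -3.14]
wrist_force: [0.7, 0.0, 0.1]
width: 0.0274
finger_force: 30.0
```

>>> {"method": "send_rows", "body": {"rows": [[0,0,0,0,0,0],[0,0,0,0,0,0],[0,0,0,0,0,0],[0,0,0,0,0,0],[0,0,0,0,0,0],[0,0,0,0,0,0],[0,0,0,0,0,0],[0,0,0,0,0,0]], "grip": 80}}

```text
time: 11.33
tool_pos: [0.5688, 0.147, 0.1462]
ee_rot: [3.141, -0.0, -3.14]
wrist_force: [0.3, -0.4, 0.4]
width: 0.0776
finger_force: 0.0
```

>>> {"method": "send_rows", "body": {"rows": [[0,0,10,0,0,0],[0,0,20,0,0,0],[0,0,30,0,0,0],[0,0,35,0,0,0],[0,0,35,0,0,0],[-20,0,20,0,0,0],[-35,0,0,0,0,0],[-35,0,0,0,0,0]]}}

```text
time: 12.0
tool_pos: [0.479, 0.147, 0.299]
ee_rot: [3.141, 0.005, -3.141]
wrist_force: [0.5, 0.1, 0.4]
width: 0.0802
finger_force: 0.0
```

>>> {"method": "send_rows", "body": {"rows": [[-40,0,0,0,0,0],[-40,0,0,0,0,0],[-20,0,0,0,0,0],[0,0,0,0,0,0],[0,0,0,0,0,0],[0,0,0,0,0,0]]}}

```text
time: 12.5
tool_pos: [0.3796, 0.147, 0.2968]
ee_rot: [3.141, 0.002, -3.14]
wrist_force: [1.0, -0.5, 0.0]
width: 0.0801
finger_force: 0.0
```

Run:
```python
from h import *
t,m=snap('top');s,m2=snap('scene')
f=lambda a:cv2.resize(a[:,:,::-1],(400,int(a.shape[0]*400/a.shape[1])),interpolation=cv2.INTER_CUBIC)
cv2.imwrite('pics/end.png',np.hstack([f(s[100:280,130:430])[:240],f(t[120:300,130:430])[:240]]))
o=sensors.get_obs();print(*[(k,np.round(o[k],4)) for k in('time','tool_pos','width')])
for n,a in(('scene',s),('top',t)):
    b=cv2.imread(f'pics/{n}.png')[:,:,::-1]
    r=(slice(175,220),slice(315,345)) if n=='scene' else (slice(150,190),slice(178,205))
    k=[cv2.moments(cv2.inRange(cv2.cvtColor(np.ascontiguousarray(q[r]),cv2.COLOR_RGB2HSV),(0,120,40),(25,255,255)),True) for q in(a,b)]
    print(n,[(round(q['m10']/q['m00'],1),round(q['m01']/q['m00'],1),q['m00']) for q in k if q['m00']])
```

```text
('time', np.float64(12.6)) ('tool_pos', array([0.3799, 0.1469, 0.2961])) ('width', np.float64(0.0798))
scene [(14.2, 21.0, 493.0), (13.5, 20.2, 490.0)]
top [(11.3, 16.0, 305.0), (11.9, 17.0, 305.0)]
```

View pics/end.png

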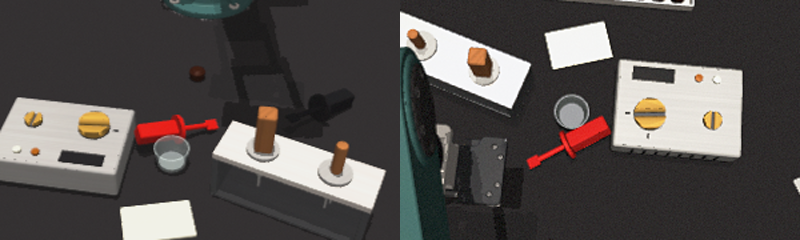

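The driver is upright in its own hole at left crop (266,130), within a pixel of where it started. The larger dial is crosswise, and the arm is clear.

```bash
python3 -c "
from bench import ticket
print(ticket.close_job())"
```

```text
the job is handed in; nothing more can be done
None
```

I turned the larger selector about a quarter turn clockwise, left the smaller one as it was, put the screwdriver back upright in its own hole and handed the job in at about 12.6 s. The red and black look-alikes fell over during the run, cause not found, and were left lying on the table.

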